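# Load a specimen pot through the sprung flap

### The job

Pick up the specimen pot with the yellow lid, stand it on the yellow patch of the loading station's apron, and slide it along the lane floor through the sprung red flap (do not lift it over). Push on until it meets the sprung black pad at the far end, whose setting nobody has noted so you must feel for it, and press it there with about 10 N, never more than 20 N, for a second. Then withdraw so that the flap swings shut behind the pot, leaving the pot standing in the lane and the other things on the bench where they are.

Things in the scene. Friction and masses are not known exactly. Their poses are not given: they have to be found in the camera images.
- pot: the specimen pot to load: upright closed steel cylinder, 56 mm diameter, 62 mm tall (steel to 50 mm, then a yellow lid), 0.25 to 0.5 kg; starts on the bench in a row along world x with two pots of the same size, about 25 mm or more between neighbours, clear bench on its left and right (y) sides. Origin: centre of its underside; z up.
- station: loading station, fixed: dark base plate 385 x 120 x 10 mm (lane floor at z = 10 mm). Origin: underside, below the flap gateway; x along the lane, the way the pot is pushed (roughly the robot's left); y to the left of that. Open apron x = -150 to -65 mm, flared mouth to x = -35, then a lane between blue walls rising to z = 55 mm. The lane is open above, so downward fingers can follow the pot.
- patch (a point): centre of the flat yellow patch, 70 x 60 mm, on the apron (station x = -100, y = 0, z = 10 mm), in front of the flared mouth (mouth walls 40 mm high).
- gateway (a point): lane floor in the middle of the gateway (station x = 0, y = 0, z = 10 mm). Inner lane faces: y = -34 mm all along; y = +34 before the gateway, +46 beyond it (room for the open flap). The hinge post, at y = +40 to +66, rises to z = 72 mm. The flap can close behind the pot once the pot's centre is at station x = 105 mm or more.
- flap (a joint): the red sprung flap across the gateway (station x = 0): 5 mm thick, 72 mm wide, from z = 13 to 63 mm, on an upright hinge at station x = 0, y = +40 mm. 0 = shut; it opens only inward (towards station +x), to 1.75 rad; a spring closes it with 0.06 N m when shut and 0.2 N m at 90 degrees (a few newtons on the pot or a finger).
- flap_tip (a point): middle of the flap's free edge, 76 mm from its hinge axis, 38 mm above the base's underside.
- stop_block: grey block 30 x 70 x 55 mm fixed at the lane's far end; origin: centre of its underside (station x = 218, y = 4, z = 10 mm), axes as the station. On a spindle it carries the black pad that meets the pot. The setting is not measured: the free pad's face is 40 to 64 mm before this origin, so the pot's centre meets it at station x = 126 to 150 mm. The pad yields 1 mm per 2 N, up to 14 mm.
- pot_grey: another pot of the same size and shape, grey lid: leave it. Origin: centre of its underside.
- pot_blue: another pot of the same size and shape, blue lid: leave it. Origin: centre of its underside.
- brush: a hand brush lying on the bench on the left: leave it.
- weight: a brass knob weight, 40 mm across, 52 mm tall, on the left: leave it.
- porous_stone: a terracotta-coloured porous stone disc, 62 mm across, 15 mm thick, on the left: leave it.
- wash_bottle: a white bottle, 60 mm across, 150 mm tall, on the left: leave it.
There are look-alikes about, which are no part of the job. Leave any turquoise look-alike of the pot alone.

How it is judged:
By the outcome, as a careful person would: the job done as asked, in the order asked, and still so for the second after the job is handed in, with the robot touching nothing.
It also fails if it takes over 69 s, if anything falls off the work surface, if the arm or the gripper's body presses on something with over 40 N, if the wrist force passes 120 N, or if a joint passes its speed limit or range.

### The arm

A 6-joint arm with a two-finger parallel gripper is mounted at the origin on the work surface. World frame = base frame: x ahead of the robot, y to its left, z up, the work surface at z = 0. Lengths are in m, angles in degrees, forces in N, time in s.
With the tool pointing down it reaches from about 0.425 to 0.925 m from the base axis. Payload 12.5 kg.
Tool frame: the origin (TCP) lies midway between the tips of the shut fingers; the grasp point (between the pads) lies 19 mm behind it; x points along the fingers, y is the direction in which the jaws open and shut, and the axes are right-handed (so a half turn about x gives the same grasp; the last joint's range is limited). The gripper opens to 85 mm and grips with 20 to 120 N. Pads are 22 mm wide; open, the fingers measure 114 mm over their backs; the gripper's body (76 mm by 85 mm) begins 54 mm behind the grasp point. The pads swing forward as they close: fully open they stand 13 mm farther back than shut.
Start: joints at [-78.701, 28.126, 89.318, -0, 62.55, -6.05], TCP at [0.186, -0.597, 0.231] pointing down, gripper open.
Joint ranges: [-177.58, 177.58], [-47.91, 125.51], [2.72, 160], [-65.01, 245.01], [3.68, 167.84], [-153.87, 153.87]. Speed limits (degrees/s): [127.2, 127.2, 159.86, 180, 180, 180].

### API

Orientations are given as [roll, pitch, yaw] about the fixed x, y, z axes, in that order (R = Rz(yaw) Ry(pitch) Rx(roll)).
In Python, from bench import move_pose, movel, move_joints, set_gripper, pause, inverse_kinematics, camera, get_calibration, Unreachable, close_job, regions_of, place_of, get_t, get_joint_positions, get_qvel, get_joint_torque, get_tool_pos, get_eef_rot, get_contact_force, get_moment, get_gripper_width gives the robot as it stands. Calls block until the motion is done:
- move_pose(position, orientation): joint-space move of the TCP to a pose.
- movel(position, rot=None, v=0.15, max_force=None): straight line of the TCP; rot=None keeps the orientation; v is the mean speed in m/s. With max_force (N) it stops when the force on the tool has changed by that much, and returns True; else False.
- move_joints(angles): joint-space move.
- set_gripper(opening, effort=None): opening from 0.0 (shut) to 1.0 (fully open); effort is the grip in N (None keeps the last); returns when the fingers have stopped.
- pause(seconds).
- inverse_kinematics(position, orientation): joint angles nearest the present ones, or None.
- camera(name): name is "scene" or "top"; returns (picture, depth): 420x560x3 uint8, red, green, blue; 420x560 float32, m along the optical axis (not along the pixel's ray), 0 where there is no reading.
- get_calibration(name): a dict with "fx", "fy", "cx", "cy" (pixels), "D" ([k1, k2, p1, p2, k3] as OpenCV has them; the pictures are not rectified), "xyz" and "rotation" of the camera in the world. Camera axes: x right, y down, z forward; pixel columns grow to the right and rows downward; lengths in m; the calibration is good to about 2 mm. A picture is of the moment at which its call begins. get_calibration takes no time and is no camera call.
A pose or a line that the arm cannot do raises Unreachable and nothing moves.
- close_job(): hands the job in, once; it reports no verdict.
Trained networks look in the newest picture that a camera, given by its name, has taken for a name from the list of things; names that differ only in an ending like _2 or _b are one class to them, and where a whole thing is asked for, a point or a joint stands for the part that bears it (a point fixed in the world has none). Each returns a list of dicts, best first, with "score" (0 to 1); they miss things now and then, are a little off and sometimes report something else, mostly with a low value. They report only what shows in the picture. A call takes as long as a camera call. They do not tell look-alikes from the thing itself.
- regions_of(name, camera): "mask" (420x560 bool, what is visible of it) and "location" ([row, column] in pixels, amid what is visible of it).
- place_of(name, camera): "location" ([row, column] in pixels: a listed point, or the origin of a listed thing).
Readings, each from a call of its own:
- get_t(): time.
- get_joint_positions(): joint angles.
- get_qvel(): joint speeds.
- get_joint_torque(): joint torques, N m.
- get_tool_pos(): TCP position.
- get_eef_rot(): TCP orientation.
- get_contact_force(): force on the tool from outside, world axes, zero at the start.
- get_moment(): the same for the moment, N m.
- get_gripper_width(): opening from 0.0 (shut) to 1.0 (fully open).
Only numpy, scipy, OpenCV 4.12 (cv2) and the standard library are available. Lean on these libraries where they do the work, as an engineer would, in place of code of your own. Each camera call takes 0.05 s, during which the arm holds its last target.

## Working session

There is one attempt and no reset: what is moved stays moved. The work goes in short steps, each a Python script; the robot and the scene stay as the last script left them, time stands still between calls to the robot, and variables do not carry over. Pictures are saved under pics/ and viewed, and the job is handed in when it is done.

```bash
ls; mkdir -p pics; python3 - <<'E'
from bench import *
import cv2, numpy as np
for n in ("scene","top"):
    im,d=camera(n); cv2.imwrite(f"pics/{n}0.png",im[:,:,::-1]); np.save(f"pics/{n}0.npy",d)
    c=get_calibration(n); print(n,c)
    for k in ("pot","station","patch","gateway","flap_tip","stop_block"):
        print(k,[(np.round(r["location"],1).tolist(),round(r["score"],2)) for r in place_of(k,n)])
print(get_t(), get_gripper_width(), get_eef_rot())
E
```

```text
pics
scene {'fx': 406.6041694190817, 'fy': 406.6041694190817, 'cx': 281.45690788354966, 'cy': 212.31895844822714, 'D': array([-0.05681262,  0.        ,  0.        ,  0.        ,  0.        ]), 'xyz': array([0.94631025, 0.66977906, 1.07189459]), 'rotation': array([-1.43443093e+02, -9.93862742e-03,  1.46802683e+02])}
pot [([179.5, 184.1], 0.87), ([161.2, 207.0], 0.71), ([148.9, 188.6], 0.68), ([185.3, 223.2], 0.54)]
station [([216.7, 274.3], 0.86)]
patch [([194.2, 259.0], 0.81)]
gateway [([214.0, 277.5], 0.6), ([266.0, 316.8], 0.36)]
flap_tip [([218.2, 263.6], 0.75)]
stop_block [([266.3, 315.6], 0.78)]
top {'fx': 390.57268091415057, 'fy': 390.57268091415057, 'cx': 282.47024105749233, 'cy': 211.57700860765033, 'D': array([0.01156954, 0.        , 0.        , 0.        , 0.        ]), 'xyz': array([0.43331071, 0.01858281, 1.32716872]), 'rotation': array([-1.75164199e+02, -1.62477557e-01, -8.93875396e+01])}
pot [([181.6, 415.3], 0.86), ([163.4, 380.2], 0.72), ([210.1, 406.7], 0.67), ([193.8, 344.8], 0.6), ([190.2, 379.3], 0.56)]
station [([215.4, 283.8], 0.85)]
patch [([209.8, 313.2], 0.61)]
gateway [([212.7, 279.5], 0.85)]
flap_tip []
stop_block [([216.5, 221.1], 0.67)]
0.7 1.0019213709456654 [ 95.35833006  89.99499556 -67.29071046]
```

View pics/scene0.png

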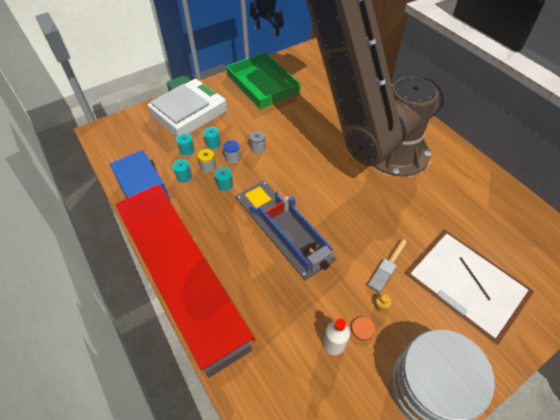

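View pics/top0.png

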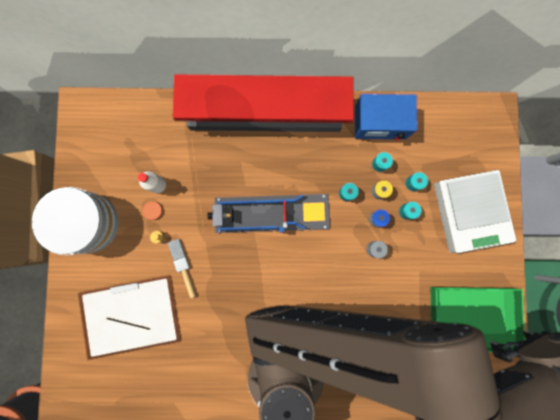

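```bash
python3 - <<'E'
import cv2
a=cv2.imread("pics/top0.png")[130:250,320:460]; cv2.imwrite("pics/crop_top.png",cv2.resize(a,None,fx=5,fy=5,interpolation=2))
a=cv2.imread("pics/scene0.png")[110:210,150:270]; cv2.imwrite("pics/crop_scene.png",cv2.resize(a,None,fx=6,fy=6,interpolation=2))
E
```

```text
(no output)
```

View pics/crop_top.png

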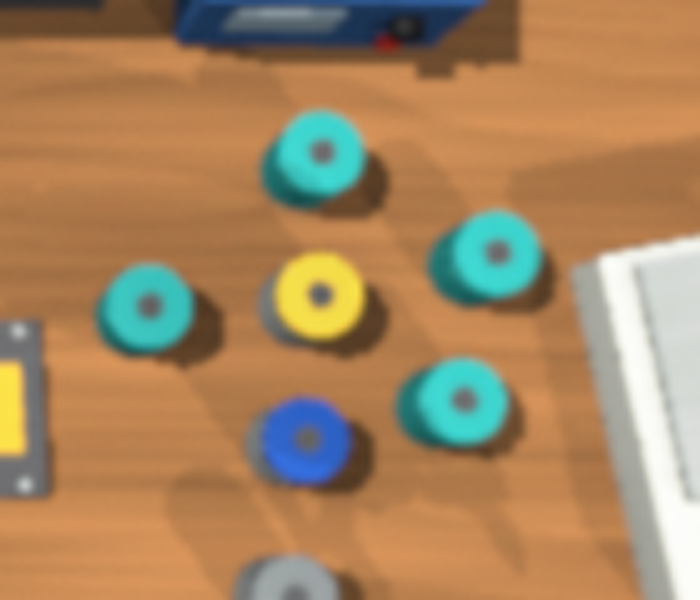

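View pics/crop_scene.png

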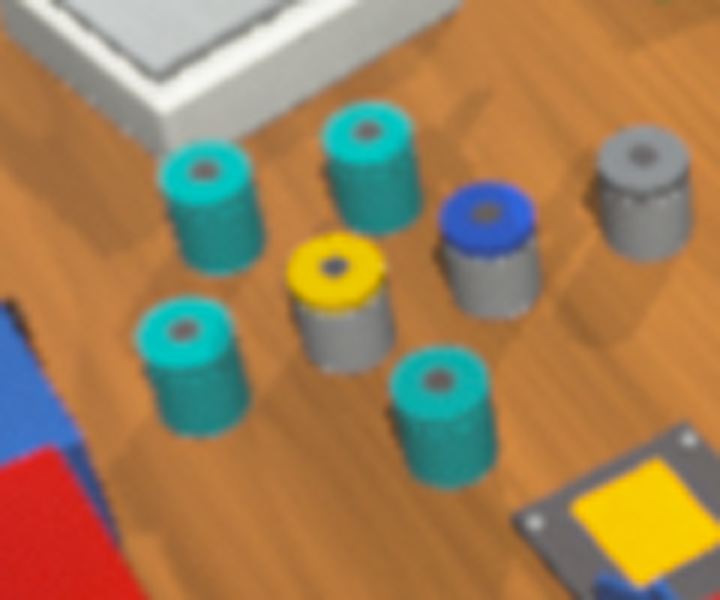

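The candidates, as pixels in the top picture:
- **Yellow lid:** steel pot at (190,384); in the scene picture it is at (156,207).
- **Blue lid:** (219,381).
- **Grey lid:** (250,378).
- **Turquoise look-alikes:** (162,384), (182,418), (211,412) and (192,349).

The yellow-lidded steel pot at (190,384) is the one meant. It heads the row along x with blue and grey, and the crops confirm it. Next I measure positions.

```bash
cat > h.py <<'E'
from bench import *
import cv2, numpy as np
from scipy.spatial.transform import Rotation as R
def K(c): return np.array([[c["fx"],0,c["cx"]],[0,c["fy"],c["cy"]],[0,0,1.]])
def back(px,n,z):
    c=get_calibration(n); px=np.atleast_2d(px).astype(float)  # (col,row)
    u=cv2.undistortPoints(px.reshape(-1,1,2),K(c),np.array(c["D"])).reshape(-1,2)
    r=R.from_euler("xyz",c["rotation"],degrees=True).as_matrix()
    d=np.c_[u,np.ones(len(u))]@r.T
    return c["xyz"]+d*((z-c["xyz"][2])/d[:,2])[:,None]
def proj(P,n):
    c=get_calibration(n); r=R.from_euler("xyz",c["rotation"],degrees=True).as_matrix()
    q=(np.atleast_2d(P)-c["xyz"])@r
    return cv2.projectPoints(q,np.zeros(3),np.zeros(3),K(c),np.array(c["D"]))[0].reshape(-1,2)
def blobs(im,lo,hi,amin=30):
    hsv=cv2.cvtColor(im,cv2.COLOR_RGB2HSV)
    m=cv2.inRange(hsv,np.array(lo),np.array(hi))
    m=cv2.morphologyEx(m,cv2.MORPH_CLOSE,np.ones((5,5),np.uint8)) 
    n,l,s,ce=cv2.connectedComponentsWithStats(m)
    return [(s[i,4],ce[i],l==i) for i in range(1,n) if s[i,4]>=amin]
E
python3 - <<'E'
from h import *
for n in("scene","top"):
    im=cv2.imread(f"pics/{n}0.png")[:,:,::-1].copy()
    for nm,lo,hi in (("yellow",(24,170,120),(34,255,255)),("turq",(82,120,80),(95,255,255)),("blue",(108,150,60),(125,255,255))):
        for a,c,m in blobs(im,lo,hi):
            print(n,nm,a,c.round(1),"z62",back(c,n,.062)[0].round(4),"z10",back(c,n,.010)[0].round(4))
            if nm=="yellow" and a>200:
                r=cv2.minAreaRect(np.argwhere(m)[:,::-1].astype(np.float32)); b=back(cv2.boxPoints(r),n,.01);print(b.round(4))
for n in("scene","top"):
    for k in ("station","patch","gateway","stop_block"):
        im,d=camera(n)
        r=place_of(k,n)
        if r: p=r[0]["location"][::-1]; print(n,k,back(p,n,.0 if k=="station" else .01)[0].round(4))
E
python3 -c "
import cv2
a=cv2.imread('pics/top0.png')[185:245,195:345]; cv2.imwrite('pics/crop_st.png',cv2.resize(a,None,fx=5.3,fy=5.3,interpolation=2))
a=cv2.imread('pics/scene0.png')[170:290,220:350]; cv2.imwrite('pics/crop_st2.png',cv2.resize(a,None,fx=5,fy=5,interpolation=2))"
```

```text
scene yellow 151 [205.5 155. ] z62 [ 0.6211 -0.3079  0.062 ] z10 [ 0.6043 -0.3582  0.01  ]
scene yellow 254 [257.6 196.5] z62 [ 0.5655 -0.0508  0.062 ] z10 [ 0.5459 -0.0879  0.01  ]
[[ 0.574  -0.1189  0.01  ]
 [ 0.5167 -0.1334  0.01  ]
 [ 0.5173 -0.0585  0.01  ]
 [ 0.573  -0.0457  0.01  ]]
scene turq 251 [211.7 137.4] z62 [ 0.5626 -0.3746  0.062 ] z10 [ 0.5428 -0.4284  0.01  ]
scene turq 263 [185.  143.7] z62 [ 0.6568 -0.3982  0.062 ] z10 [ 0.6419 -0.4532  0.01  ]
scene turq 291 [181.8 170.3] z62 [ 0.7203 -0.2874  0.062 ] z10 [ 0.7086 -0.3367  0.01  ]
scene turq 299 [223.6 178.7] z62 [ 0.6202 -0.1768  0.062 ] z10 [ 0.6034 -0.2204  0.01  ]
scene blue 253 [179.   14.3] z62 [ 0.291 -1.263  0.062] z10 [ 0.2572 -1.3625  0.01  ]
scene blue 61 [248.5   7.3] z62 [-0.0314 -1.1291  0.062 ] z10 [-0.0818 -1.2217  0.01  ]
scene blue 42 [272.2  21.7] z62 [-0.0545 -0.9412  0.062 ] z10 [-0.106  -1.0242  0.01  ]
scene blue 289 [299.   34.9] z62 [-0.0941 -0.7708  0.062 ] z10 [-0.1477 -0.8449  0.01  ]
scene blue 1154 [211.8  43.9] z62 [ 0.2795 -0.9266  0.062 ] z10 [ 0.2452 -1.0088  0.01  ]
scene blue 3
[... 1124 characters left out ...]
2 -0.3021  0.01  ]
top blue 148 [359.1 118.9] z62 [ 0.8514 -0.2346  0.062 ] z10 [ 0.8686 -0.245   0.01  ]
top blue 82 [406.3 131.1] z62 [ 0.8119 -0.3904  0.062 ] z10 [ 0.8275 -0.4072  0.01  ]
top blue 100 [249.8 202.1] z62 [0.5702 0.1228 0.062 ] z10 [0.5758 0.1271 0.01  ]
top blue 202 [380.6 217.9] z62 [ 0.5231 -0.3025  0.062 ] z10 [ 0.5268 -0.3157  0.01  ]
top blue 88 [244.6 228.2] z62 [0.4852 0.1381 0.062 ] z10 [0.4873 0.143  0.01  ]
scene station [0.5482 0.005  0.    ]
scene patch [ 0.5415 -0.097   0.01  ]
scene gateway [0.5406 0.0115 0.01  ]
scene stop_block [0.5371 0.2354 0.01  ]
top patch [ 0.5503 -0.088   0.01  ]
top gateway [0.5329 0.0118 0.01  ]
top stop_block [0.5251 0.2286 0.01  ]
```

View pics/crop_st.png

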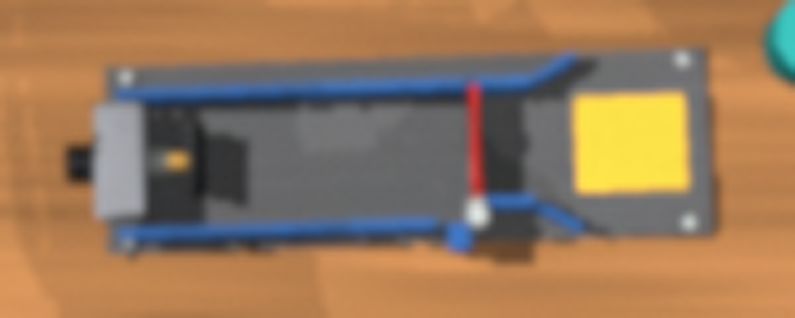

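View pics/crop_st2.png

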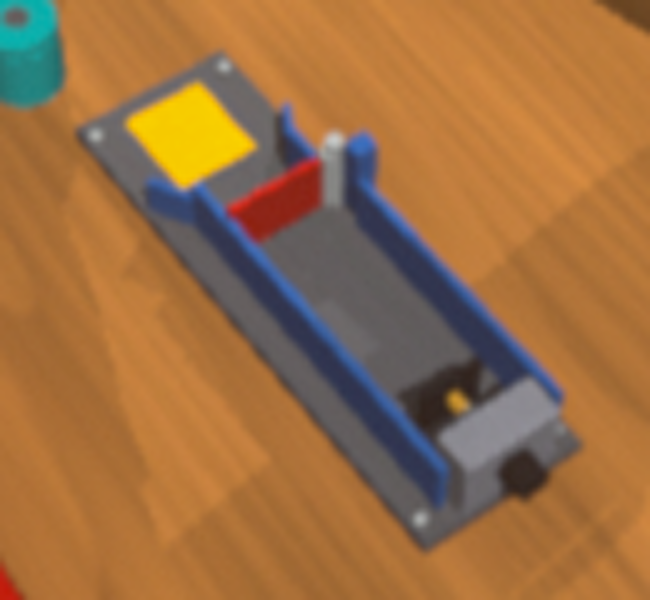

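```bash
cat > fit.py <<'E'
from h import *
from scipy.optimize import least_squares
obs={"scene":(5,220,170,[((222,52),(-150,60,10)),((78,130),(-150,-60,10)),((580,437),(235,60,10)),((427,542),(235,-60,10)),
 ((200,82),(-135,30,10)),((127,125),(-135,-30,10)),((257,147),(-65,30,10)),((185,188),(-65,-30,10))]),
"top":(5.3,195,185,[((107,68),(235,-60,10)),((706,48),(-150,-60,10)),((716,233),(-150,60,10)),((110,248),(235,60,10)),
 ((572,95),(-65,-30,10)),((687,92),(-135,-30,10)),((690,191),(-135,30,10)),((577,193),(-65,30,10)),
 ((95,104),(233,-31,65)),((146,104),(203,-31,65)),((146,217),(203,39,65)),((93,217),(233,39,65))])}
def res(p,names):
    out=[]
    for n in names:
        s,c0,r0,l=obs[n]
        px=np.array([a for a,_ in l])+.5; px=px/s-.5+[c0,r0]
        S=np.array([b for _,b in l])/1e3
        W=R.from_euler("z",p[2]).apply(S)+[p[0],p[1],0]
        out.append(proj(W,n)-px)
    return np.concatenate(out).ravel()
for ns in (["scene"],["top"],["scene","top"]):
    f=least_squares(res,[.54,.01,1.57],args=(ns,),loss="soft_l1")
    print(ns,f.x[:2].round(4),np.degrees(f.x[2]).round(2),"rms",np.sqrt(np.mean(res(f.x,ns)**2)).round(2)); print(res(f.x,ns).reshape(-1,2).round(1).tolist())
E
python3 fit.py
python3 - <<'E'
from h import *
# lid: fit circle outline for pots incl. hole
for n in("scene","top"):
    im=cv2.imread(f"pics/{n}0.png")[:,:,::-1].copy()
    for nm,lo,hi in (("yellow",(20,120,80),(36,255,255)),):
        for a,c,m in blobs(im,lo,hi,80)[:2]:
            h=cv2.convexHull(np.argwhere(m)[:,::-1].astype(np.float32)); e=cv2.fitEllipse(h)
            M=cv2.moments(h); cc=(M["m10"]/M["m00"],M["m01"]/M["m00"])
            print(n,a,e,back(cc,n,.062).round(4),back(e[0],n,.062).round(4))
    d=np.load(f"pics/{n}0.npy")
    # depth check, top-face cloud
    c=get_calibration(n); v,u=np.mgrid[:420,:560]
    un=cv2.undistortPoints(np.c_[u.ravel(),v.ravel()].astype(float).reshape(-1,1,2),K(c),np.array(c["D"])).reshape(-1,2)
    P=(np.c_[un,np.ones(len(un))]*d.reshape(-1,1))@R.from_euler("xyz",c["rotation"],degrees=True).as_matrix().T+c["xyz"]
    for nm,x,y in(("pot",.62,-.31),("blue",.523,-.303),("turq",.608,-.197),("grey",.42,-.3)):
        s=(np.hypot(P[:,0]-x,P[:,1]-y)<.05)&(abs(P[:,2]-.062)<.006)&(d.ravel()>0)
        q=P[s]; print(n,nm,s.sum(),((q.min(0)+q.max(0))/2).round(4),q.mean(0).round(4) )
E
```

```text
['scene'] [0.5401 0.012 ] 92.76 rms 0.49
[[0.1, -0.7], [-0.5, -0.4], [1.1, 0.6], [0.2, 0.7], [-0.2, -0.1], [-0.4, -0.7], [0.2, -0.1], [-0.4, 0.1]]
['top'] [0.5416 0.0096] 92.56 rms 0.44
[[-0.3, -0.2], [0.1, -0.2], [-0.3, 0.2], [-0.1, 1.3], [0.7, 0.6], [-0.4, 0.4], [-0.2, -0.6], [0.4, -0.3], [-0.1, -0.2], [-0.5, -0.5], [-0.0, -0.3], [0.7, 0.1]]
['scene', 'top'] [0.5409 0.0104] 92.57 rms 0.54
[[-0.2, -0.9], [-0.9, -0.7], [0.4, 0.5], [-0.6, 0.5], [-0.5, -0.3], [-0.7, -1.0], [-0.2, -0.3], [-0.8, -0.2], [-0.5, 0.0], [-0.2, -0.0], [-0.5, 0.4], [-0.4, 1.5], [0.5, 0.7], [-0.6, 0.6], [-0.4, -0.4], [0.2, -0.1], [-0.3, 0.0], [-0.7, -0.3], [-0.3, -0.0], [0.4, 0.3]]
scene 179 ((205.55242919921875, 155.12957763671875), (13.478975296020508, 16.728723526000977), 80.48765563964844) [[ 0.6212 -0.3074  0.062 ]] [[ 0.6212 -0.307   0.062 ]]
scene 307 ((257.3369140625, 196.1466064453125), (18.508602142333984, 25.229476928710938), 115.10993957519531) [[ 0.5655 -0.0509  0.062 ]] [[ 0.5654 -0.0525  0.062 ]]
scene pot 154 [ 0.62   -0.3107  0.0617] [ 0.6205 -0.3106  0.0607]
scene blue 149 [ 0.5246 -0.3022  0.0607] [ 0.5257 -0.301   0.0605]
scene turq 172 [ 0.6112 -0.2008  0.0613] [ 0.612  -0.1988  0.0602]
scene grey 141 [ 0.4227 -0.2939  0.0611] [ 0.4232 -0.2921  0.0607]
top 262 ((383.6020202636719, 188.91278076171875), (17.574522018432617, 18.53818130493164), 124.8548583984375) [[ 0.6183 -0.3137  0.062 ]] [[ 0.6183 -0.3134  0.062 ]]
top 381 ((313.7016906738281, 212.1159210205078), (21.652021408081055, 40.70684051513672), 176.72068786621094) [[ 0.5418 -0.0851  0.062 ]] [[ 0.5397 -0.0854  0.062 ]]
top pot 219 [ 0.6185 -0.3121  0.062 ] [ 0.6191 -0.312   0.0622]
top blue 223 [ 0.5263 -0.3025  0.0622] [ 0.5247 -0.3029  0.0627]
top turq 221 [ 0.6104 -0.2006  0.062 ] [ 0.6101 -0.2009  0.0628]
top grey 230 [ 0.4227 -0.2943  0.0622] [ 0.4232 -0.2941  0.0627]
```

Both cameras agree to about 2 mm. The pot is at (0.620, -0.3115), and the station is at (0.541, 0.0105) with yaw 92.6°. I'll pick the pot with the jaws along y.

```bash
cat >> h.py <<'E'
ST=np.array([.541,.0106]); YAW=np.radians(92.6)
def st(x,y,z):  # station mm -> world m ; z mm
    c,s=np.cos(YAW),np.sin(YAW); return np.array([ST[0]+(c*x-s*y)/1e3, ST[1]+(s*x+c*y)/1e3, z/1e3])
import warnings; warnings.filterwarnings("ignore")
def down(deg):  # jaw direction yaw, tool x down
    x=np.array([0,0,-1.]); a=np.radians(deg); y=np.array([np.cos(a),np.sin(a),0]); 
    return R.from_matrix(np.c_[x,y,np.cross(x,y)]).as_euler("xyz",degrees=True)
def to_st(p):
    d=(np.array(p)[:2]-ST)*1e3; c,s=np.cos(YAW),np.sin(YAW); return np.array([c*d[0]+s*d[1],-s*d[0]+c*d[1],p[2]*1e3])
E
python3 - <<'E'
from h import *
for a in (90,-90): print("pick",a,inverse_kinematics([.62,-.3115,.15],down(a)))
for a in (92.6,-87.4): print("place",a,inverse_kinematics(st(-100,0,120),down(a)))
for a in (2.6,182.6): print("push",a,inverse_kinematics(st(-100,0,120),down(a)),inverse_kinematics(st(120,0,20),down(a)))
print(get_contact_force(),get_t())
E
```

```text
pick 90 [ -32.12582707   38.26189289   83.36976792    0.           58.36833919
 -122.12582707]
pick -90 [-32.12582707  38.26189289  83.36976792   0.          58.36833919
  57.87417293]
place 92.6 [-1.61427508e+01  3.04023863e+01  1.06055218e+02 -2.54444375e-14
  4.35423954e+01 -1.08742751e+02]
place -87.4 [-1.61427508e+01  3.04023863e+01  1.06055218e+02 -2.54444375e-14
  4.35423954e+01  7.12572492e+01]
push 2.6 [-1.61427508e+01  3.04023863e+01  1.06055218e+02 -2.54444375e-14
  4.35423954e+01 -1.87427508e+01] [ 6.82582090e+00  3.94470323e+01  1.09599000e+02 -2.54444375e-14
  3.09539674e+01  4.22582090e+00]
push 182.6 None None
[-0.35220409  0.44928013  0.16351261] 1.5
```

```bash
python3 - <<'E'
from h import *
P=[.6197,-.3117]; o=down(-90)
move_pose([*P,.15],o); print(get_t(),get_tool_pos())
print(movel([*P,.012],v=.1,max_force=15)); 
set_gripper(0.0,50); print(get_gripper_width(),get_t(),get_tool_pos(),get_contact_force())
movel([*P,.04],v=.08); pause(.2); print(get_contact_force(),get_gripper_width(),get_t())
im,d=camera("scene"); cv2.imwrite("pics/s1.png",cv2.resize(im[90:240,140:340,::-1],None,fx=4,fy=4,interpolation=2))
E
```

```text
3.4 [ 0.61926402 -0.31263145  0.15021143]
False
0.6432791370479076 5.325 [ 0.62009872 -0.31213866  0.01283243] [-0.40130587 -1.90764986  5.53945508]
[-0.25086377  0.41799683 -3.28838397] 0.638454927901517 6.025
```

View pics/s1.png

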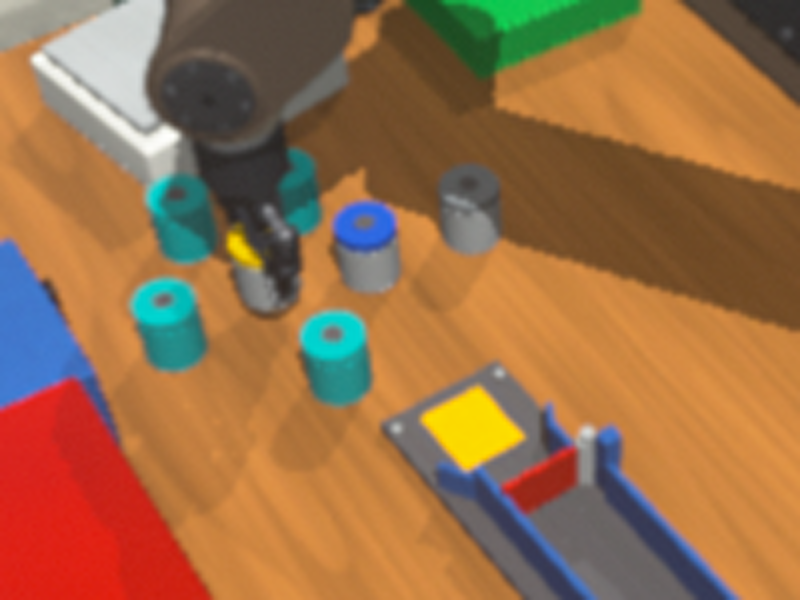

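The yellow-lidded pot is held at crop (258,262), weighing about 3.4 N, and the other pots haven't moved. I'll carry it to the patch.

```bash
python3 - <<'E'
from h import *
p=get_tool_pos(); movel([p[0],p[1],.13],v=.12)
o=down(-87.4); move_pose(st(-100,0,130),o)
movel(st(-100,0,40),v=.12); pause(.15); print(get_contact_force())
print(movel(st(-100,0,21.5),v=.03,max_force=5),get_tool_pos(),to_st(get_tool_pos()),get_contact_force(),get_gripper_width())
set_gripper(0.85); pause(.1); print(get_contact_force())
p=get_tool_pos(); movel([p[0],p[1],.13],v=.15)
move_pose(st(-165,0,130),down(2.6)); set_gripper(0.28)
print(get_t(),get_gripper_width(),to_st(get_tool_pos()))
for n in("scene","top"):
    im,d=camera(n); cv2.imwrite(f"pics/{n}2.png",im[:,:,::-1])
    for a,c,m in blobs(im,(20,120,80),(36,255,255),60):
        h=cv2.convexHull(np.argwhere(m)[:,::-1].astype(np.float32)); M=cv2.moments(h); cc=(M["m10"]/M["m00"],M["m01"]/M["m00"])
        print(n,a,c.round(1),to_st(back(cc,n,.072)[0]).round(1))
a=cv2.imread("pics/top2.png")[150:250,290:440]; b=cv2.imread("pics/scene2.png")[130:230,190:340]
cv2.imwrite("pics/c2.png",cv2.resize(np.vstack([a,b]),None,fx=3,fy=3,interpolation=2))
E
```

```text
[ 0.56020961 -0.64845824 -3.58084322]
True [ 0.54535349 -0.08923601  0.02279397] [-99.93072185   0.17984753  22.7939737 ] [-0.62418703 -0.00709007  4.54992466] 0.6449629587558772
[-0.32989734 -1.04173009  0.31456997]
12.8 0.2814915150899614 [-1.64974336e+02 -1.23804997e-02  1.30030872e+02]
scene 343 [257.1 190.1] [-70.5 -15.4  72. ]
top 328 [312.1 210.5] [-90.3   1.4  72. ]
```

View pics/c2.png

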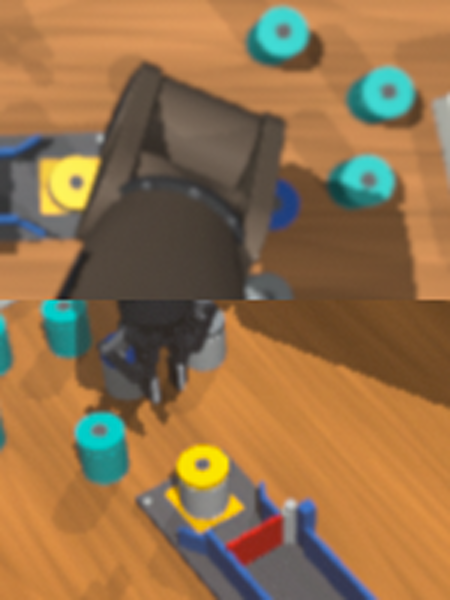

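The pot stands on the patch at crop (203,480), clear of the mouth. I'll lower the nearly closed fingers behind it as a cradle and push.

```bash
python3 - <<'E'
from h import *
set_gripper(0.2)
movel(st(-152,0,130),v=.15); print(movel(st(-152,0,20),v=.12,max_force=10))
pause(.2); f0=np.array(get_contact_force()); print(f0)
u=np.array([np.cos(YAW),np.sin(YAW),0]); w=np.array([-u[1],u[0],0])
for x in (-130,-70,-40,-20,0,20,45,70):
    h=movel(st(x,0,20),v=.05 if x>-60 else .07,max_force=14)
    f=np.array(get_contact_force())-f0; print(x,h,to_st(get_tool_pos()).round(1),"fx %.1f fy %.1f fz %.1f"%(f@u,f@w,f[2]),get_t())
    if h: break
for n in("scene","top"):
    im,d=camera(n); cv2.imwrite(f"pics/{n}3.png",im[:,:,::-1])
a=cv2.imread("pics/top3.png")[170:250,200:350]; b=cv2.imread("pics/scene3.png")[170:290,220:370]
cv2.imwrite("pics/c3.png",cv2.resize(np.vstack([a,b]),None,fx=3,fy=3,interpolation=2))
E
```

```text
False
[0.2272236  0.19108065 0.65420251]
-130 False [-129.4   -0.    20. ] fx -0.6 fy 0.6 fz -0.8 15.125
-70 False [-70.    0.1  19.9] fx -0.3 fy 0.4 fz -1.3 16.1333
-40 False [-40.2  -0.4  20. ] fx -2.9 fy -2.0 fz -0.6 16.8833
-20 False [-20.   -0.4  20.2] fx -3.5 fy -3.2 fz -0.1 17.4333
0 True [-14.   -1.9  20.5] fx -2.3 fy -3.2 fz 0.6 17.7
```

View pics/c3.png

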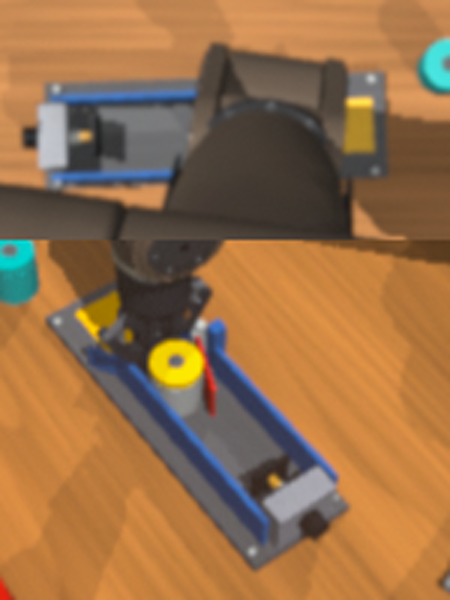

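```bash
python3 - <<'E'
from h import *
im=cv2.imread("pics/scene3.png")
cv2.imwrite("pics/c3b.png",cv2.resize(im[180:250,235:325],None,fx=8.5,fy=8.5,interpolation=2))
for a,c,m in blobs(im[:,:,::-1].copy(),(20,120,80),(36,255,255),60):
    h=cv2.convexHull(np.argwhere(m)[:,::-1].astype(np.float32)); M=cv2.moments(h); cc=(M["m10"]/M["m00"],M["m01"]/M["m00"])
    print(a,c,to_st(back(cc,"scene",.072)[0]).round(1))
print(get_contact_force(),to_st(get_tool_pos()))
E
```

```text
137 [252.91970803 194.52554745] [-69.6 -33.7  72. ]
259 [277.98069498 210.79150579] [27.9 -6.2 72. ]
[ 4.22762774 -1.43332263  0.35705417] [-14.52988871  -1.78756805  20.28912705]
```

View pics/c3b.png

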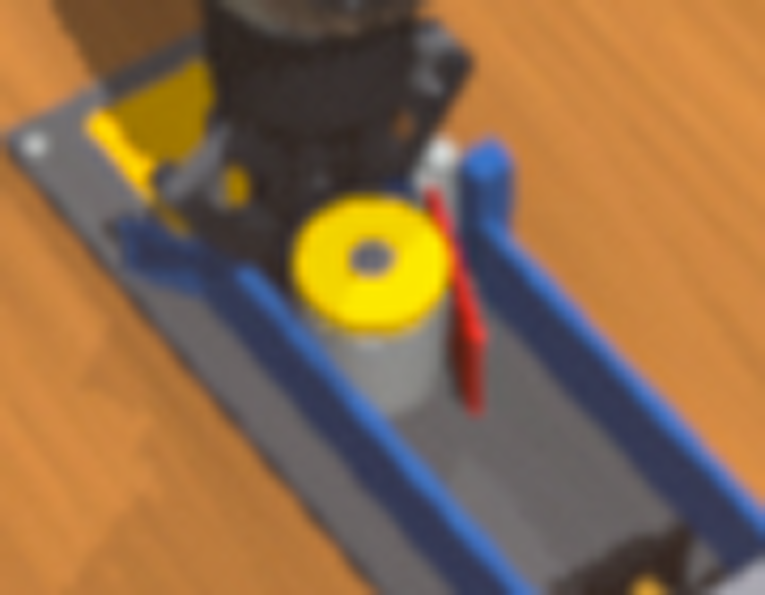

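The guarded move stopped early at TCP x = -14 with the pot at x≈28, half through the flap. The pushback comes from the +y side. In the picture, the gripper's outer link (440,60) stands just beside the hinge post top (440,155), so it is touching the post. I'll back off, shut the fingers, raise them slightly, shift to the pot's line at y≈-6, and continue under guard.

```bash
cat > push.py <<'E'
from h import *
u=np.array([np.cos(YAW),np.sin(YAW),0]); w=np.array([-u[1],u[0],0])
def F(f0): f=np.array(get_contact_force())-f0; return f@u,f@w,f[2]
E
python3 - <<'E'
from push import *
movel(st(-28,0,20),v=.05); set_gripper(0.0)
movel(st(-28,-7,32),v=.08); pause(.2); f0=np.array(get_contact_force()); print("f0",f0,get_gripper_width())
for x in (-14,-8,0,8,20,40,55,70):
    h=movel(st(x,-7,32),v=.05,max_force=9)
    print(x,h,to_st(get_tool_pos()).round(1),np.round(F(f0),1),get_t())
    if h: break
for n in("scene","top"):
    im,d=camera(n); cv2.imwrite(f"pics/{n}4.png",im[:,:,::-1])
im=cv2.imread("pics/scene4.png")
cv2.imwrite("pics/c4.png",cv2.resize(im[180:280,235:345],None,fx=6,fy=6,interpolation=2))
E
```

```text
f0 [0.82836177 0.81560652 0.90788296] -0.002769208195299217
-14 False [-13.5  -6.9  32. ] [-1.4  1.   0.1] 19.4833
-8 False [-7.8 -7.1 32. ] [-2.3  0.8 -0.7] 19.75
0 False [ 0.2 -7.  32. ] [-2.6  0.6 -0.7] 20.0583
8 False [ 8.1 -7.  32. ] [-1.4  0.8  0. ] 20.3667
20 False [20.1 -6.9 31.9] [-0.8  1.1  0. ] 20.7583
40 False [40.  -6.9 31.9] [-0.7  1.2 -0.9] 21.3083
55 False [55.  -7.4 32.1] [-2.1 -2.5 -1.3] 21.7583
70 False [70.1 -7.4 32.1] [ 0.9 -2.3  0.3] 22.2083
```

View pics/c4.png

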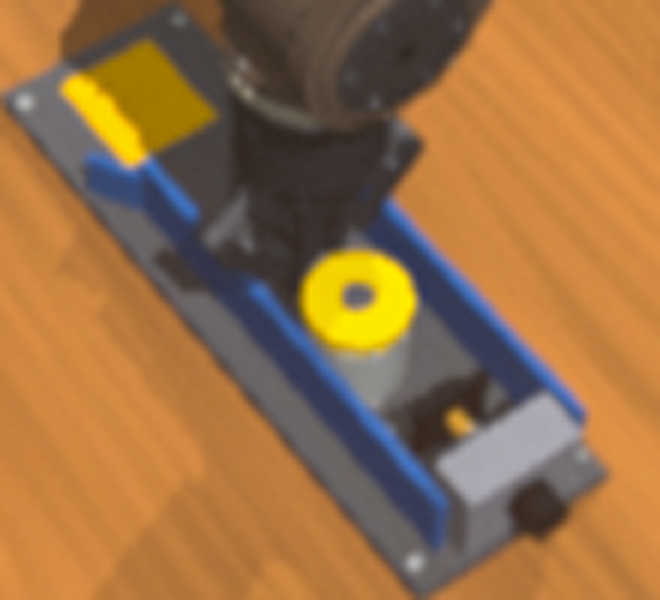

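The pot has passed the flap and is standing in the lane at crop (358,300), short of the pad. Now I'll feel for the pad in 1 mm steps.

```bash
python3 - <<'E'
from push import *
import json
f0=np.array([0.828,0.816,0.908])
log=[]; x=70; 
def rd(n=5):
    a=[]
    for _ in range(n): a.append(F(f0)); pause(.02)
    return np.mean(a,0)
while x<128:
    x+=1 if x>=82 else 2
    h=movel(st(x,-7,32),v=.03,max_force=10)
    f=rd(); log.append((float(x),-f[0])); print(x,h,to_st(get_tool_pos())[0].round(1),f.round(1),round(get_t(),2))
    if h or -f[0]>6: break
json.dump(log,open("log.json","w"))
E
```

```text
72 False 71.8 [-3.3 -1.7  0.6] 22.64
74 False 74.0 [-3.9 -1.  -0.2] 22.98
76 False 76.1 [-2.3  0.3 -0.8] 23.31
78 False 78.1 [-2.1  1.1 -1.3] 23.64
80 False 80.1 [-1.7  1.4 -1.2] 23.98
82 False 82.1 [-2.1  1.4 -1.4] 24.31
83 False 83.0 [-2.8  1.3 -0.9] 24.64
84 False 84.0 [-3.2  0.9 -0.9] 24.98
85 False 85.1 [-3.1  1.1 -0.9] 25.31
86 False 86.1 [-3.2  0.9 -0.4] 25.64
87 False 87.1 [-2.5  1.2 -1.1] 25.98
88 False 88.0 [-3.1  0.8 -0.9] 26.31
89 False 89.1 [-2.6  1.2 -0.9] 26.64
90 False 90.0 [-2.6  1.2 -0.6] 26.98
91 False 91.0 [-2.8  1.  -0.6] 27.31
92 False 92.1 [-3.   0.6 -0.7] 27.64
93 False 93.1 [-2.7  1.3 -1. ] 27.98
94 False 94.1 [-2.8  1.1 -1.1] 28.31
95 False 95.1 [-3.   0.9 -0.6] 28.64
96 False 96.1 [-2.9  1.1 -0.8] 28.98
97 False 97.0 [-2.6  1.1 -0.8] 29.31
98 False 98.1 [-3.2  1.3 -0.7] 29.64
99 False 99.1 [-2.8  0.9 -0.6] 29.98
100 False 100.1 [-2.8  1.  -1.1] 30.31
101 False 101.0 [-3.1  1.2 -0.8] 30.64
102 False 102.1 [-2.7  0.9 -0.4] 30.98
103 False 103.1 [-2.9  1.2 -1. ] 31.31
104 False 104.0 [-4.   1.2 -1. ] 31.64
105 False 105.0 [-5.   0.5 -1.4] 31.98
106 False 105.9 [-6.1  1.  -1.6] 32.31
```

```bash
python3 - <<'E'
from push import *
f0=np.array([0.828,0.816,0.908])
def rd(n=5):
    a=[]
    for _ in range(n): a.append(F(f0)); pause(.02)
    return np.mean(a,0)
for x in (107,108):
    h=movel(st(x,-7,32),v=.03,max_force=8); f=rd(); print(x,h,to_st(get_tool_pos()).round(1),f.round(1),round(get_t(),2))
im,d=camera("scene"); cv2.imwrite("pics/scene5.png",im[:,:,::-1])
cv2.imwrite("pics/c5.png",cv2.resize(im[200:280,260:350,::-1],None,fx=7,fy=7,interpolation=2))
E
```

```text
107 False [106.7  -7.   31.9] [-7.3  0.4 -2.2] 32.64
108 False [107.6  -7.   31.9] [-8.6  1.  -2.6] 32.98
```

View pics/c5.png

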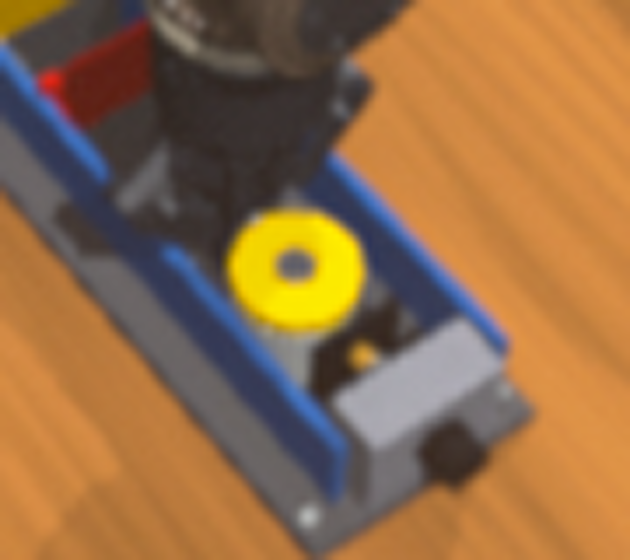

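```bash
python3 - <<'E'
from push import *
f0=np.array([0.828,0.816,0.908])
def rd(n=5):
    a=[]
    for _ in range(n): a.append(F(f0)); pause(.02)
    return np.mean(a,0)
for x in (109,110,111,112,113):
    h=movel(st(x,-7,32),v=.03,max_force=8); f=rd(); print(x,h,to_st(get_tool_pos()).round(1),f.round(1),round(get_t(),2))
    if -f[0]>11.9: break
for i in range(6): pause(.2); print(rd(3).round(1))
print(get_t())
E
```

```text
109 False [108.5  -6.9  31.9] [-9.8  1.1 -2.2] 33.36
110 False [109.3  -6.9  31.9] [-11.3   0.6  -2.3] 33.69
111 False [110.2  -6.9  31.8] [-13.6   1.1  -2.4] 34.02
[-12.6   0.7  -1.8]
[-13.2   1.3  -2.3]
[-13.    0.7  -2.4]
[-12.4   0.6  -2.4]
[-12.7   0.7  -2.4]
[-12.4   0.7  -2. ]
35.525
```

It held for 1.5 s at about 12.7 N total, which is roughly 10 N above the sliding baseline. Withdrawing: a little back, then straight up.

```bash
python3 - <<'E'
from push import *
f0=np.array([0.828,0.816,0.908])
movel(st(92,-7,32),v=.04); print(np.round(F(f0),1))
print(movel(st(92,-7,160),v=.12,max_force=10),np.round(F(f0),1))
move_pose([.42,-.25,.25],down(2.6)); pause(.3); print(get_t())
for n in("scene","top"):
    im,d=camera(n); cv2.imwrite(f"pics/{n}6.png",im[:,:,::-1])
    for a,c,m in blobs(im,(20,120,80),(36,255,255),60):
        h=cv2.convexHull(np.argwhere(m)[:,::-1].astype(np.float32)); M=cv2.moments(h); cc=(M["m10"]/M["m00"],M["m01"]/M["m00"])
        print(n,a,to_st(back(cc,n,.072)[0]).round(1))
a=cv2.imread("pics/top6.png"); b=cv2.imread("pics/scene6.png")
cv2.imwrite("pics/c6.png",cv2.resize(np.hstack([a[185:285,195:330],b[180:280,225:360]]),None,fx=2.9,fy=2.9,interpolation=2))
E
```

```text
[-1.3  1.4 -1.2]
False [-0.9  1.7 -0.9]
39.1
scene 307 [-55.6 -25.7  72. ]
scene 293 [146.9  -8.4  72. ]
top 269 [145.  -5.  72.]
top 383 [-95.1   3.6  72. ]
```

View pics/c6.png

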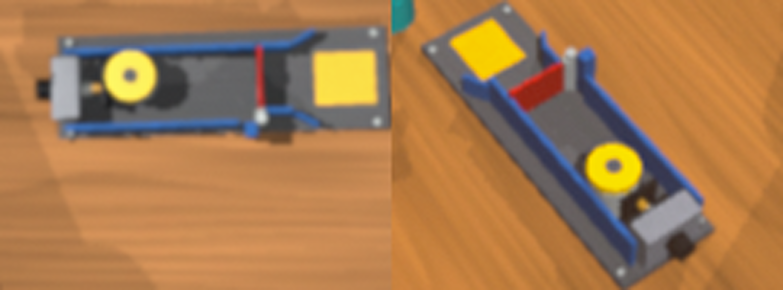

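View pics/scene6.png

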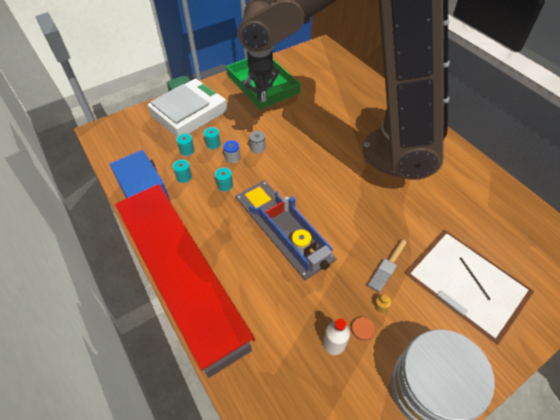

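The free-air reading after withdrawing shows a bias of about -1.1 N. That puts the true push at about 11.6 N, with about 9.9 N of it on the pad. The flap is shut, at crop (260,77) in the top view, the pot stands in the lane at x≈146, and the other items look unmoved. Handing in.

```bash
python3 -c "
from bench import *
print(get_t()); print(close_job())"
```

```text
39.2
the job is handed in; nothing more can be done
None
```

The job is handed in at 39.2 s of the 69 s allowed. The yellow-lidded pot stands in the lane at station x ≈ 146 mm with the flap shut behind it.

- **Loading:** I stood the pot on the yellow patch, then slid it along the floor through the flap with the fingers behind it.
- **Pressing:** The pad was felt at a pot centre of about 142 mm. I held the pot there for about 1.5 s at roughly 10 N on the pad. The total push was about 11.6 N after correcting for sensor bias, and the highest averaged reading was 13.6 N uncorrected.
- **Last checks:** After I withdrew, both cameras showed the pot standing and the flap shut. The other pots, the look-alikes and the things on the left looked unmoved.

- **Early stop:** The first push stopped by itself at its 14 N guard, probably because the gripper's outer link touched the hinge post. I backed off, shut and raised the fingers, shifted 7 mm sideways, and the rest went cleanly.
- **Disagreement:** The force rose by about 1.2 N per mm of finger travel, not the pad's stated 2 N per mm. I put that down to give in the arm and gripper, and went by the measured force.

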